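Stop a rocking inspection fixture

ROBOT

A 6-joint arm with a two-finger parallel gripper is mounted at the origin on the work surface. World frame = base frame: x ahead of the robot, y to its left, z up, the work surface at z = 0. Lengths are in mm, angles in degrees, forces in N, time in s.
With the tool pointing down it reaches from about 350 to 850 mm from the base axis. Payload 8.1 kg.
Tool frame: the origin (TCP) lies between the finger pads; the fingertips stand 22 mm ahead of it and the grasp point (between the pads) lies 3 mm ahead of it; z points along the fingers, y is the line along which they close (so a half turn about z gives the same grasp; the last joint's range is limited). The gripper opens to 85 mm and grips with 20 to 120 N. Pads are 22 mm wide; open, the fingers measure 114 mm over their backs; the gripper's body (76 mm by 85 mm) begins 54 mm behind the grasp point. The pads swing forward as they close: fully open they stand 13 mm farther back than shut.
Start: joints at [71.482, 7.471, 85.268, -0, 87.261, -4.893], TCP at [141.317, 583.125, 253.292] pointing down, gripper open.
Joint ranges: [-169.43, 169.43], [-51.17, 129.36], [1.28, 143.12], [-76.62, 256.62], [0, 156.53], [-152.29, 152.29]. Speed limits (degrees/s): [136.94, 136.94, 159.86, 180, 180, 180].

INTERFACE

Orientations are given as [roll, pitch, yaw] about the fixed x, y, z axes, in that order (R = Rz(yaw) Ry(pitch) Rx(roll)).
In Python, from bench import sense, snapshot, calibration, hand_in gives the robot as it stands.
- The arm moves only by the shell command python3 -m crank 'ROWS' [FORCE]. ROWS is JSON, a list of rows, each a list of 5 numbers: the shift along the tool's x, y, z in cm, then the turn about the tool's z in rad, then the finger opening in cm, from 0 to 8.54. A call has 1 to 20 rows; each row is the pose to reach, as a shift and turn from the pose commanded when the call began, along the tool's axes at that moment; what a row does not reach only later rows make up. A row lasts 1/10 s, in which the tool goes at most 50 mm and 8.59 degrees, less where a joint would pass 70% of its speed; a pose out of reach is approached as far as the arm can. A call with a gripper value outside its range is refused whole. The fingers move at their own pace and stop on an object; FORCE is the grip in N (left out, the last holds). Time passes only in rows, so rows that repeat a pose let the fingers close. It gives the time, the measured TCP pose, the force, the opening and the grip force at its end, in the units of the state.
- sense(): the state, without advancing time (a new reading comes with each control period).
- snapshot(name): name is "scene" or "top" or "wrist"; returns (picture, depth): 480x640x3 uint8, red, green, blue; 480x640 float32, mm along the optical axis (not along the pixel's ray), 0 where there is no reading.
- calibration(name): a dict with "fovy" (degrees; the focal length in pixels is half the picture's height over the tangent of half this angle, whatever the lens; pixels are square), "cx", "cy" (the principal point, pixels), "rvec" (rotation vector, rad) and "tvec" (3), from world to camera coordinates, as OpenCV has them; the wrist camera has in their place "tool_from_camera" (4x4, takes a point from camera to tool coordinates, whose origin is the TCP and whose axes are the flange's). Camera axes: x right, y down, z forward; pixel columns grow to the right and rows downward; lengths in mm; the calibration is good to about 2 mm. A picture is of the moment at which its call begins: read the wrist's pose just before it. calibration takes no time and is no camera call.
- hand_in(): hands the job in; it is judged then, once.
The state is a dict: "time": time; "joint_pos": joint angles; "qd": joint speeds; "joint_efforts": joint torques, N m; "tool_pos": TCP position; "tcp_rot": TCP orientation; "ft_force": force on the tool from outside, world axes, zero at the start; "wrist_torque": the same for the moment, N m; "finger_gap": finger opening in mm; "grip_force": force on a finger pad.
Only numpy, scipy, OpenCV 4.12 (cv2) and the standard library are available. Lean on these libraries where they do the work, as an engineer would, in place of code of your own. Each camera call takes 0.05 s, during which the arm holds its last target. There are 200 camera calls.

TASK

The fixture plate on the granite rocks on one of its four feet. Press down on its corners with closed fingertips, one after another, until you find the corner that gives; then press the upstanding shim leaf of that corner down flat and let go, so that the plate sits level and firm. Leave the other three shims standing, do not lift or shove the plate, and leave the gauges beside it alone.

Things in the scene. Friction and masses are not known exactly. Their poses are not given: they have to be found in the camera images.
- plate: aluminium fixture plate standing loosely on four feet, about 2 kg: a bar 92 mm (x) by 220 mm (y), 14 mm thick, with an ear 44 mm (x) by 50 mm (y), just as thick, at each of its four corners. Two V-blocks with a clamped steel shaft along y are fixed on the bar; their top is 74 mm above the table. Origin: centre of the plate's underside, 24 mm above the table; z up, y along the bar
- corner_1 (a point): centre of the top face of the plate's corner ear on its -x, +y side (plate axes), 38 mm above the table when the plate lies level. Pressed down here, the rocking corner starts to sink at about 3 N, has gone down nearly 4 mm at about 6 N and stops there, and comes up again when let go; the three sound corners do not sink (under 1 mm)
- corner_2 (a point): centre of the top face of the plate's corner ear on its +x, +y side (plate axes), 38 mm above the table when the plate lies level. Pressed down here, the rocking corner starts to sink at about 3 N, has gone down nearly 4 mm at about 6 N and stops there, and comes up again when let go; the three sound corners do not sink (under 1 mm)
- corner_3 (a point): centre of the top face of the plate's corner ear on its +x, -y side (plate axes), 38 mm above the table when the plate lies level. Pressed down here, the rocking corner starts to sink at about 3 N, has gone down nearly 4 mm at about 6 N and stops there, and comes up again when let go; the three sound corners do not sink (under 1 mm)
- corner_4 (a point): centre of the top face of the plate's corner ear on its -x, -y side (plate axes), 38 mm above the table when the plate lies level. Pressed down here, the rocking corner starts to sink at about 3 N, has gone down nearly 4 mm at about 6 N and stops there, and comes up again when let go; the three sound corners do not sink (under 1 mm)
- shim_a (a joint): hinge of one of the four shims, rad: 0 = pressed flat on its foot, positive = its free end stands up; about 0.3 to 0.38 at the start. It stays where it is left; pressing it down takes 5 to 9 N at its press point. Flat, its hidden inner end just fills the gap under the rocking corner; under a sound corner it would jack the plate up by about 3 mm and tilt it
- shim_a_press (a point): point to press on the shim of joint shim_a: on top of its steel leaf (22 mm wide, 3 mm thick), 42 mm from its hinge and 14 mm from its free end; about 30 mm above the table when standing, 16 mm when flat. The leaf sticks out from under a plate ear towards the plate's -y, about 75 mm from that ear's centre point; it belongs to that ear, the nearest one. Which lettered shim is under which ear changes from run to run
- shim_b (a joint): hinge of one of the four shims, rad: 0 = pressed flat on its foot, positive = its free end stands up; about 0.3 to 0.38 at the start. It stays where it is left; pressing it down takes 5 to 9 N at its press point. Flat, its hidden inner end just fills the gap under the rocking corner; under a sound corner it would jack the plate up by about 3 mm and tilt it
- shim_b_press (a point): point to press on the shim of joint shim_b: on top of its steel leaf (22 mm wide, 3 mm thick), 42 mm from its hinge and 14 mm from its free end; about 30 mm above the table when standing, 16 mm when flat. The leaf sticks out from under a plate ear towards the plate's -y, about 75 mm from that ear's centre point; it belongs to that ear, the nearest one. Which lettered shim is under which ear changes from run to run
- shim_c (a joint): hinge of one of the four shims, rad: 0 = pressed flat on its foot, positive = its free end stands up; about 0.3 to 0.38 at the start. It stays where it is left; pressing it down takes 5 to 9 N at its press point. Flat, its hidden inner end just fills the gap under the rocking corner; under a sound corner it would jack the plate up by about 3 mm and tilt it
- shim_c_press (a point): point to press on the shim of joint shim_c: on top of its steel leaf (22 mm wide, 3 mm thick), 42 mm from its hinge and 14 mm from its free end; about 30 mm above the table when standing, 16 mm when flat. The leaf sticks out from under a plate ear towards the plate's -y, about 75 mm from that ear's centre point; it belongs to that ear, the nearest one. Which lettered shim is under which ear changes from run to run
- shim_d (a joint): hinge of one of the four shims, rad: 0 = pressed flat on its foot, positive = its free end stands up; about 0.3 to 0.38 at the start. It stays where it is left; pressing it down takes 5 to 9 N at its press point. Flat, its hidden inner end just fills the gap under the rocking corner; under a sound corner it would jack the plate up by about 3 mm and tilt it
- shim_d_press (a point): point to press on the shim of joint shim_d: on top of its steel leaf (22 mm wide, 3 mm thick), 42 mm from its hinge and 14 mm from its free end; about 30 mm above the table when standing, 16 mm when flat. The leaf sticks out from under a plate ear towards the plate's -y, about 75 mm from that ear's centre point; it belongs to that ear, the nearest one. Which lettered shim is under which ear changes from run to run
- ring_gauge: loose steel ring gauge, 52 mm across, 22 mm high, bystander; origin under its centre
- plug_gauge: loose steel plug gauge standing upright, 28 mm across, 60 mm high, bystander; origin under its centre
- parallel: loose steel block 30 x 60 x 30 mm, bystander; origin under its centre
There are look-alikes about, which are no part of the job. Leave any purple or red look-alike of the part that bears shim_c alone.

How it is judged (in metres and radians):
On the way, in this order (a step that is already met when the one before it is completed fails the run):
1. the rocking corner has been pressed down by over 1.5 mm with the fingers, on its ear (within 40 mm of its centre) (((height (world z) of corner_1 below 0.0365 m and horizontal distance between the grasp point and corner_1 below 0.04 m) or (height (world z) of corner_2 below 0.0365 m and horizontal distance between the grasp point and corner_2 below 0.04 m) or (height (world z) of corner_3 below 0.0365 m and horizontal distance between the grasp point and corner_3 below 0.04 m) or (height (world z) of corner_4 below 0.0365 m and horizontal distance between the grasp point and corner_4 below 0.04 m)) and contact force between the fingers and plate above 1 N), for 0.1 s.
2. one shim is pressed flat, with the plate level (value of joint any of shim_a, shim_b, shim_c, shim_d below 0.05 rad and angle between plate's own z axis and vertical below 0.008 rad), for 0.2 s.
At the end, for the whole second after the job is handed in: One shim, the rocking corner's, is flat (within 0.05 rad), the other three still stand (over 0.22 rad), and the plate lies still and level on its feet (within 0.008 rad; the shim of a sound corner would tilt it more), within 15 mm of where it was (((value of joint shim_a below 0.05 rad and value of joint each of shim_b, shim_c, shim_d above 0.22 rad) or (value of joint shim_b below 0.05 rad and value of joint each of shim_a, shim_c, shim_d above 0.22 rad) or (value of joint shim_c below 0.05 rad and value of joint each of shim_a, shim_b, shim_d above 0.22 rad) or (value of joint shim_d below 0.05 rad and value of joint each of shim_a, shim_b, shim_c above 0.22 rad)) and angle between plate's own z axis and vertical below 0.008 rad and height (world z) of plate below 0.0265 m and distance of plate from where it was at the start of the episode below 0.015 m and linear speed of plate below 0.02 m/s); the robot touches nothing.
It fails at once if a second shim is pressed down (two below 0.22 rad) (value of joint each of shim_a, shim_b below 0.22 rad or value of joint each of shim_a, shim_c below 0.22 rad or value of joint each of shim_a, shim_d below 0.22 rad or value of joint each of shim_b, shim_c below 0.22 rad or value of joint each of shim_b, shim_d below 0.22 rad or value of joint each of shim_c, shim_d below 0.22 rad).
It fails at once if the plate is lifted (over 6 mm) or shoved (over 15 mm) (height (world z) of plate above 0.03 m or distance of plate from where it was at the start of the episode above 0.015 m).
It fails at once if a gauge or block is moved (over 15 mm) (distance of any of ring_gauge, plug_gauge, parallel from where it was at the start of the episode above 0.015 m).
It also fails if it takes over 53 s, if anything falls off the work surface, if the arm or the gripper's body presses on something with over 40 N, if the wrist force passes 120 N, or if a joint passes its speed limit or range.

## Working session

There is one attempt and no reset: what is moved stays moved. The work goes in short steps, Python scripts to look and compute and a shell command to move; the robot and the scene stay as the last step left them, time stands still between calls to the robot, and variables do not carry over. Pictures are saved under pics/ and viewed, at most 10 in all, crops included, and the job is handed in when it is done.

```bash
mkdir -p pics
cat > h.py <<'E'
import numpy as np, cv2
from bench import sense, snapshot, calibration
def K(c):
    f=240/np.tan(np.radians(c["fovy"])/2); return f
def cloud(name,depth):
    c=calibration(name); f=K(c)
    v,u=np.mgrid[0:480,0:640]
    P=np.stack([(u-c["cx"])/f*depth,(v-c["cy"])/f*depth,depth],-1)
    R=cv2.Rodrigues(np.array(c["rvec"],float))[0]; t=np.array(c["tvec"],float).ravel()
    return (P-t)@R
E
python3 - <<'E'
from h import *
for n in("scene","top"):
    p,d=snapshot(n); cv2.imwrite(f"pics/{n}.png",p[:,:,::-1]); np.save(f"pics/{n}_d.npy",d)
print(sense())
E
```

```text
{'time': 0.1, 'joint_pos': array([ 7.14810994e+01,  7.51129960e+00,  8.53236719e+01, -6.87753049e-04,
        8.72635752e+01, -4.89349640e+00]), 'qd': array([-0.03141311, -0.10675706, -0.12618442, -0.05937207, -0.02210689,
        0.12314595]), 'joint_efforts': array([ 5.54377493e-04, -5.70958436e+01, -5.01932037e+01, -2.23597267e-04,
        8.38158187e-03,  6.02517093e-05]), 'tool_pos': array([141.17937284, 582.66582012, 252.33785568]), 'tcp_rot': array([-1.79901754e+02, -7.72199703e-03,  1.66374623e+02]), 'ft_force': array([-1.09857975, -0.54883674,  1.04505347]), 'wrist_torque': array([ 0.00559916, -0.0287985 , -0.01891158]), 'grip_force': 0.0, 'finger_gap': 85.05555823102269}
```

View pics/scene.png

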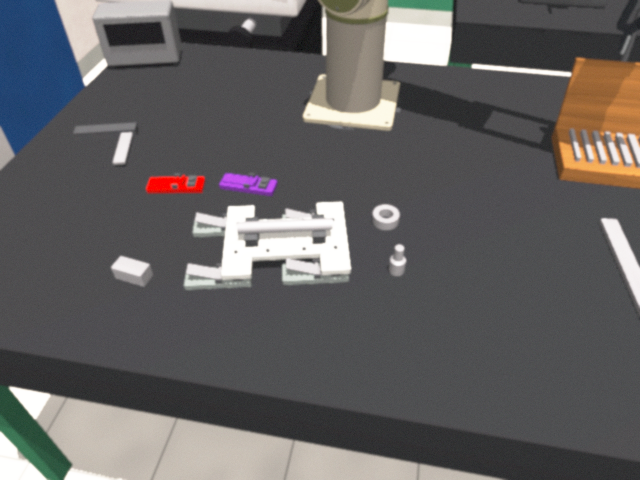

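View pics/top.png

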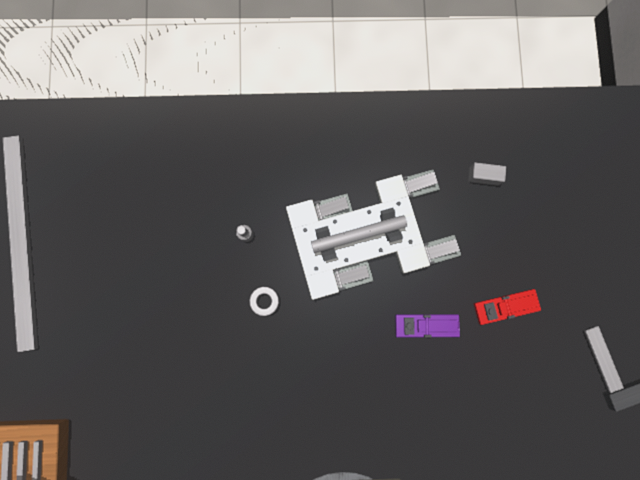

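The scene view shows the plate near (285,240), with shim leaves pointing left. The top view shows the white plate centred near (358,235), with leaves pointing right, at about (333,206), (422,182), (353,274) and (442,248). The gauges are at (245,233), (264,301) and (488,173), and the red and purple look-alikes are clear of the plate.

```bash
cat > m.py <<'E'
from h import *
p=cv2.imread("pics/top.png"); d=np.load("pics/top_d.npy"); W=cloud("top",d)
hsv=cv2.cvtColor(p,cv2.COLOR_BGR2HSV)
for uv in [(100,300),(264,301),(358,210),(333,206),(422,182),(353,274),(442,248),(300,220),(488,173),(245,233)]:
    print(uv,W[uv[1],uv[0]].round(1),p[uv[1],uv[0]])
roi=np.zeros((480,640),bool); roi[160:310,270:475]=1
m=(roi&(p.min(2)>215)).astype(np.uint8)
m=cv2.morphologyEx(m,cv2.MORPH_OPEN,np.ones((3,3)))
n,l,s,c=cv2.connectedComponentsWithStats(m); i=1+s[1:,4].argmax(); print(s[1:],c[1:])
cs=cv2.findContours((l==i).astype(np.uint8),0,1)[0]; cn=max(cs,key=cv2.contourArea)
r=cv2.minAreaRect(cn); box=cv2.boxPoints(r)
c=calibration("top"); f=K(c); R=cv2.Rodrigues(np.array(c["rvec"],float))[0]; t=np.array(c["tvec"],float).ravel()
def ray(uv,z):
    q=R.T@np.array([(uv[0]-c["cx"])/f,(uv[1]-c["cy"])/f,1]); o=-R.T@t
    return o+q*(z-o[2])/q[2]
B=np.array([ray(b,38) for b in box]); print(r,"\n",B.round(1)); print("sides",np.linalg.norm(np.diff(B,axis=0),axis=1).round(1),"ctr",B.mean(0))
# plate y: long/short decided by leaves pointing image-right
e=[B[1]-B[0],B[2]-B[1]]
lv=ray((442,248),20)-ray((353,274),20); lv/=np.linalg.norm(lv); print("leaf dir (-y)",lv)
y=max(e,key=lambda a:abs(a@lv)/np.linalg.norm(a)); y=-y*np.sign(y@lv); y/=np.linalg.norm(y); x=np.array([y[1],-y[0],0])
C=B.mean(0); L=[abs((B-C)@x).mean()*2,abs((B-C)@y).mean()*2]; print("x,y extents",L,"yaw",np.degrees(np.arctan2(x[1],x[0])))
g=(roi&(W[...,2]>3)&(p.min(2)>80)); 
for k,(sx,sy) in enumerate([(-1,1),(1,1),(1,-1),(-1,-1)],1):
    e=C+x*sx*(L[0]/2-22)+y*sy*(L[1]/2-25); e[2]=38
    q=W[np.hypot(W[...,0]-e[0],W[...,1]-e[1])<10]
    s=e-75*y; 
    print(k,"ear",e.round(1),"z",np.median(q[:,2]).round(1),"shim",s.round(1), "z",np.median(W[np.hypot(W[...,0]-s[0],W[...,1]-s[1])<6][:,2]).round(1))
E
python3 m.py
```

```text
(100, 300) [437.4 433.7  -2.3] [61 59 59]
(264, 301) [426.5 131.9   2.5] [64 62 63]
(358, 210) [585.2 -44.4  35.8] [232 231 230]
(333, 206) [5.952e+02 4.000e-01 2.880e+01] [176 175 178]
(422, 182) [ 636.3 -166.    26.6] [197 194 199]
(353, 274) [470.2 -31.8  24.5] [177 175 179]
(442, 248) [ 512.4 -195.1   27.9] [192 191 195]
(300, 220) [569.7  61.1  36.2] [237 235 233]
(488, 173) [ 648.9 -288.2   31.3] [178 176 181]
(245, 233) [546.7 158.1  50.9] [64 63 64]
[[ 287  176  142  122 5900]
 [ 270  290    7   20   93]] [[355.83711864 236.62050847]
 [273.07526882 299.80645161]]
((357.4151306152344, 235.9528045654297), (95.19085693359375, 121.42671966552734), 74.05460357666016) 
 [[ 594.1   85.8   38. ]
 [ 650.3 -128.8   38. ]
 [ 481.6 -166.8   38. ]
 [ 428.8   43.1   38. ]]
sides [221.8 173.  216.4] ctr [538.70633582 -41.65459376  38.        ]
leaf dir (-y) [ 0.25082477 -0.96803251  0.        ]
x,y extents [np.float64(171.84382500569458), np.float64(219.1229841237293)] yaw 14.67176166837137
1 ear [455.5  24.   38. ] z 37.9 shim [474.4 -48.6  38. ] z 33.3
2 ear [579.1  56.3  38. ] z 37.9 shim [598.1 -16.2  38. ] z 32.6
3 ear [ 622.  -107.3   38. ] z 37.5 shim [ 641.  -179.8   38. ] z 31.2
4 ear [ 498.3 -139.6   38. ] z 37.9 shim [ 517.3 -212.2   38. ] z 32.1
```

```bash
python3 -m crank '[[-55,-40.9,0,-0.494,0],[-55,-40.9,0,-0.494,0],[-55,-40.9,0,-0.494,0],[-55,-40.9,0,-0.494,0],[-55,-40.9,0,-0.494,0],[-55,-40.9,0,-0.494,0],[-55,-40.9,0,-0.494,0],[-55,-40.9,0,-0.494,0],[-55,-40.9,0,-0.494,0],[-55,-40.9,0,-0.494,0],[-55,-40.9,0,-0.494,0],[-55,-40.9,0,-0.494,0],[-55,-40.9,0,-0.494,0],[-55,-40.9,0,-0.494,0],[-55,-40.9,0,-0.494,0],[-55,-40.9,14,-0.494,0],[-55,-40.9,14,-0.494,0],[-55,-40.9,14,-0.494,0],[-55,-40.9,14,-0.494,0],[-55,-40.9,14,-0.494,0]]' 20
```

```text
time: 2.1
tool_pos: [578.8, 56.5, 113.3]
tcp_rot: [180.0, -0.1, -165.3]
ft_force: [0.9, 0.1, 0.6]
finger_gap: -0.1
grip_force: 0.0
```

```bash
python3 -m crank '[[0,0,3.0,0,0],[0,0,4.6,0,0],[0,0,5.1,0,0],[0,0,5.1,0,0],[0,0,5.1,0,0]]'; python3 -m crank '[[0,0,0.1,0,0],[0,0,0.2,0,0],[0,0,0.3,0,0],[0,0,0.3,0,0],[0,0,0.3,0,0]]'
```

```text
time: 2.6
tool_pos: [580.5, 56.1, 63.9]
tcp_rot: [-180.0, 0.1, -165.3]
ft_force: [-0.0, 0.2, 0.7]
finger_gap: -0.1
grip_force: 0.0
time: 3.1
tool_pos: [579.9, 56.1, 60.0]
tcp_rot: [-180.0, 0.0, -165.3]
ft_force: [-1.8, 0.2, 4.4]
finger_gap: 0.1
grip_force: 2.8
```

```bash
python3 -m crank '[[0,0,0.1,0,0],[0,0,0.1,0,0],[0,0,0.1,0,0]]';python3 -m crank '[[0,0,0.1,0,0],[0,0,0.1,0,0],[0,0,0.1,0,0]]'
```

```text
time: 3.4
tool_pos: [580.0, 56.1, 60.0]
tcp_rot: [-180.0, 0.0, -165.3]
ft_force: [-5.9, 0.7, 13.7]
finger_gap: 0.2
grip_force: 6.8
time: 3.7
tool_pos: [580.0, 56.1, 59.8]
tcp_rot: [-180.0, 0.0, -165.3]
ft_force: [-11.1, -1.0, 21.7]
finger_gap: 0.2
grip_force: 10.9
```

```bash
python3 -m crank '[[0,0,-3,0,0],[0,-4,-3,0,0],[0,-8,-3,0,0],[0,-12,-3,0,0],[0,-16.9,-3,0,0],[0,-16.9,-3,0,0],[0,-16.9,-1,0,0],[0,-16.9,-0.4,0,0],[0,-16.9,-0.4,0,0],[0,-16.9,-0.4,0,0]]'; python3 -m crank '[[0,0,0.1,0,0],[0,0,0.2,0,0],[0,0,0.3,0,0],[0,0,0.3,0,0],[0,0,0.3,0,0]]'
```

```text
time: 4.7
tool_pos: [622.0, -106.7, 61.0]
tcp_rot: [180.0, -0.0, -165.3]
ft_force: [0.0, 0.2, 0.9]
finger_gap: -0.2
grip_force: 0.0
time: 5.2
tool_pos: [622.4, -107.0, 60.0]
tcp_rot: [180.0, 0.0, -165.3]
ft_force: [-7.1, 2.2, 13.6]
finger_gap: 0.0
grip_force: 6.5
```

```bash
python3 -m crank '[[0,0,-5,0,0],[0,0,-5.5,0,0],[4,0,-5.5,0,0],[8,0,-5.5,0,0],[12.8,0,-5.5,0,0],[12.8,0,-5.5,0,0],[12.8,0,-2,0,0],[12.8,0,-0.3,0,0],[12.8,0,-0.3,0,0],[12.8,0,-0.3,0,0]]'; python3 -m crank '[[0,0,0.1,0,0],[0,0,0.2,0,0],[0,0,0.3,0,0],[0,0,0.3,0,0],[0,0,0.3,0,0]]'
```

```text
time: 6.2
tool_pos: [498.8, -139.7, 61.8]
tcp_rot: [180.0, 0.0, -165.3]
ft_force: [0.8, 0.5, -0.2]
finger_gap: 0.0
grip_force: 0.0
time: 6.7
tool_pos: [499.3, -140.1, 59.0]
tcp_rot: [-179.9, 0.1, -165.3]
ft_force: [1.8, 0.1, 2.3]
finger_gap: -0.0
grip_force: 1.3
```

```bash
python3 -m crank '[[0,0,0.1,0,0],[0,0,0.2,0,0],[0,0,0.3,0,0],[0,0,0.3,0,0],[0,0,0.3,0,0]]'
```

```text
time: 7.2
tool_pos: [499.1, -140.4, 56.2]
tcp_rot: [-179.9, 0.1, -165.3]
ft_force: [0.1, -2.6, 9.0]
finger_gap: 0.2
grip_force: 4.6
```

Corner 4 gives: it sank 3.8 mm at 9 N. I'll lift off and look at its shim.

```bash
python3 -m crank '[[0,0,-5,0,0],[0,0,-10,0,0],[0,-3,-15,0,0],[0,-3,-15,0,0],[0,-3,-15,0,0],[0,-3,-15,0,0]]'
python3 - <<'E'
from h import *
s=sense(); p,d=snapshot("wrist"); c=calibration("wrist"); cv2.imwrite("pics/w.png",p[:,:,::-1]); np.savez("pics/w.npz",d=d,pos=s["tool_pos"],rot=s["tcp_rot"],T=np.array(c["tool_from_camera"]),f=K(c),c=[c["cx"],c["cy"]])
t=cv2.imread("pics/top.png")[160:310,270:475]; cv2.imwrite("pics/tc.png",cv2.resize(t,None,fx=3.9,fy=3.9,interpolation=cv2.INTER_CUBIC))
E
```

```text
time: 7.8
tool_pos: [504.9, -168.1, 203.1]
tcp_rot: [179.9, -0.2, -165.3]
ft_force: [0.8, 0.3, -0.6]
finger_gap: -0.2
grip_force: 0.0
```

View pics/w.png

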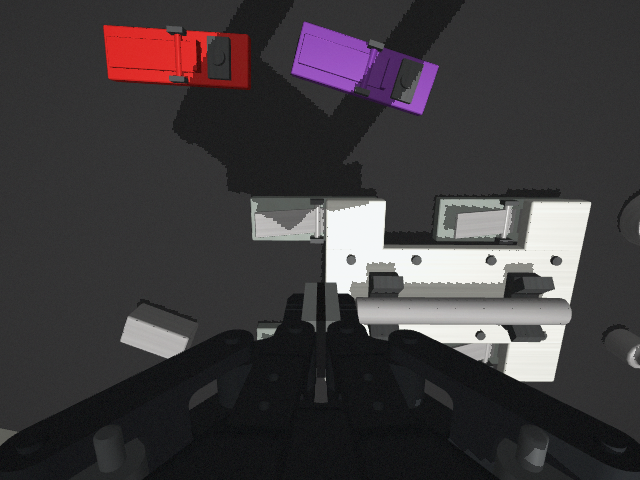

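View pics/tc.png

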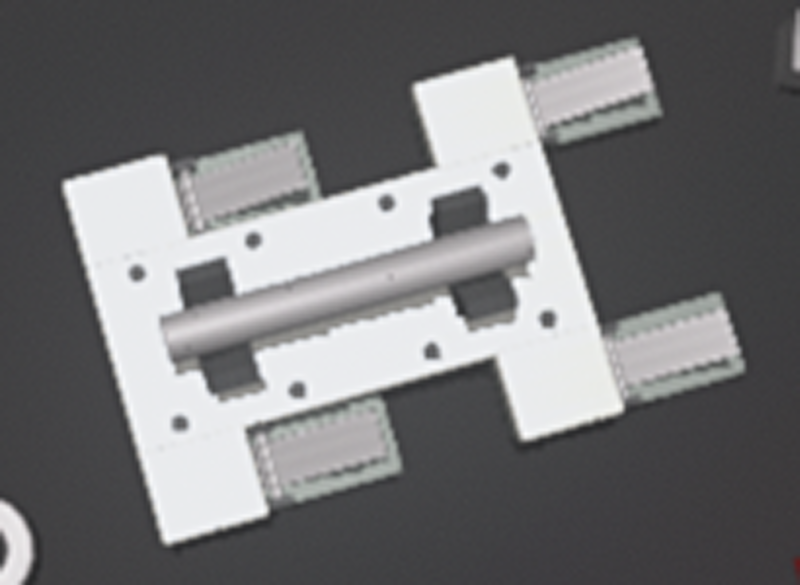

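The wrist view shows ear 4's shim: leaf from its hinge pin at (318,218) to its free end at (254,218), pointing to plate -y. The top crop shows the same free end at crop (733,332), the hinge at about (612,368).

Run:
```python
from h import *
from scipy.spatial.transform import Rotation as Ro
w=np.load("pics/w.npz"); Rt=Ro.from_euler("xyz",w["rot"],degrees=True).as_matrix(); T=w["T"]; f=float(w["f"]); cx,cy=w["c"]
def wray(uv,z):
    q=Rt@T[:3,:3]@np.array([(uv[0]-cx)/f,(uv[1]-cy)/f,1]); o=Rt@T[:3,3]+w["pos"]; return o+q*(z-o[2])/q[2]
def wpt(u,v):
    D=w["d"][v,u]; return (Rt@(T[:3,:3]@np.array([(u-cx)/f*D,(v-cy)/f*D,D])+T[:3,3])+w["pos"]).round(1)
fe=wray((254.5,219),34.7); hg=wray((318,219),17); print("wrist free",fe,"hinge",hg)
for u in (258,265,272,280,290,300): print(u,wpt(u,228))
print("ear",wpt(355,222))
c=calibration("top"); F=K(c); R=cv2.Rodrigues(np.array(c["rvec"],float))[0]; t=np.array(c["tvec"],float).ravel()
def ray(u,v,z):
    q=R.T@np.array([(u-c["cx"])/F,(v-c["cy"])/F,1]); o=-R.T@t; return o+q*(z-o[2])/q[2]
y=np.array([-.2533,.9674,0]);x=np.array([.9674,.2533,0])
ft=ray(270+733/3.9,160+332/3.9,34.7); print("top free",ft, "press", ft+14*np.cos(.34)*y, "wrist press",fe+14*np.cos(.34)*y)
p0=np.array([504.9,-168.1,0])
for n,q in (("top",ft),("wrist",fe)):
    P=q+13.2*y; P[2]=0; print(n,"tool shift mm x,y",-(P-p0)@x,(P-p0)@y)
```

```text
wrist free [ 513.70374896 -223.68028384   34.7       ] hinge [ 503.77659231 -170.94856684   17.        ]
258 [ 520.5 -219.1   35.2]
265 [ 519.2 -213.5   34.2]
272 [ 518.3 -207.9   31.9]
280 [ 517.2 -201.4   29.6]
290 [ 516.2 -193.1   25. ]
300 [ 514.7 -184.6   21.9]
ear [ 494.2 -141.2   37.4]
top free [ 516.13684252 -222.33175751   34.7       ] press [ 512.79364593 -209.56346542   34.7       ] wrist press [ 510.36055236 -210.91199175   34.7       ]
top tool shift mm x,y 2.8663827215901634 -42.10978224291534
wrist tool shift mm x,y 5.561739152523609 -42.79804401354256
```

```bash
python3 -m crank '[[0.4,-4.2,0,0,0],[0.4,-4.2,5,0,0],[0.4,-4.2,10,0,0],[0.4,-4.2,13.5,0,0],[0.4,-4.2,13.8,0,0],[0.4,-4.2,13.8,0,0],[0.4,-4.2,13.8,0,0]]'; python3 -m crank '[[0,0,0.3,0,0],[0,0,0.6,0,0],[0,0,0.9,0,0],[0,0,1.2,0,0],[0,0,1.5,0,0],[0,0,1.5,0,0],[0,0,1.5,0,0]]'
```

```text
time: 8.55
tool_pos: [514.0, -210.8, 69.1]
tcp_rot: [-179.9, 0.1, -165.3]
ft_force: [0.1, 0.1, 1.2]
finger_gap: -0.2
grip_force: 0.0
time: 9.25
tool_pos: [513.0, -210.6, 52.4]
tcp_rot: [180.0, 0.0, -165.3]
ft_force: [1.0, -1.2, 1.8]
finger_gap: 0.5
grip_force: 0.8
```

```bash
python3 -m crank '[[0,0,0.2,0,0],[0,0,0.4,0,0],[0,0,0.6,0,0],[0,0,0.8,0,0],[0,0,1.0,0,0],[0,0,1.0,0,0],[0,0,1.0,0,0]]'; python3 -m crank '[[0,0,0.1,0,0],[0,0,0.2,0,0],[0,0,0.3,0,0],[0,0,0.4,0,0],[0,0,0.4,0,0],[0,0,0.4,0,0]]'
```

```text
time: 9.95
tool_pos: [512.9, -210.4, 42.2]
tcp_rot: [180.0, 0.0, -165.3]
ft_force: [1.7, -1.3, 4.0]
finger_gap: -0.0
grip_force: 1.5
time: 10.55
tool_pos: [512.8, -210.5, 38.2]
tcp_rot: [180.0, -0.0, -165.3]
ft_force: [1.6, -2.0, 3.6]
finger_gap: 0.0
grip_force: 1.8
```

```bash
python3 -m crank '[[0,0,0.1,0,0],[0,0,0.2,0,0],[0,0,0.2,0,0],[0,0,0.2,0,0]]'; python3 -m crank '[[0,0,0.1,0,0],[0,0,0.1,0,0],[0,0,0.1,0,0]]'
```

```text
time: 10.95
tool_pos: [513.0, -210.5, 37.4]
tcp_rot: [180.0, 0.0, -165.3]
ft_force: [-4.4, 0.2, 15.4]
finger_gap: -0.0
grip_force: 7.7
time: 11.25
tool_pos: [513.1, -210.5, 37.2]
tcp_rot: [-180.0, 0.0, -165.3]
ft_force: [-7.8, 1.7, 21.9]
finger_gap: 0.1
grip_force: 11.1
```

Leaf is hard at its stop. Lift off and check.

```bash
python3 -m crank '[[0,0,-3,0,0],[0,0,-8,0,0],[0,4,-13,0,0],[0,4,-17,0,0],[0,4,-17,0,0],[0,4,-17,0,0],[0,4,-17,0,0],[0,4,-17,0,0]]'
python3 - <<'E'
from h import *
from scipy.spatial.transform import Rotation as Ro
s=sense(); p,d=snapshot("wrist"); c=calibration("wrist"); cv2.imwrite("pics/w2.png",p[:,:,::-1])
Rt=Ro.from_euler("xyz",s["tcp_rot"],degrees=True).as_matrix(); T=np.array(c["tool_from_camera"]); f=K(c); v,u=np.mgrid[0:480,0:640]
P=np.stack([(u-c["cx"])/f*d,(v-c["cy"])/f*d,d],-1)@T[:3,:3].T+T[:3,3]; P=P@Rt.T+s["tool_pos"]
def at(x,y,r=4): q=P[np.hypot(P[...,0]-x,P[...,1]-y)<r]; return len(q),np.median(q[:,2]).round(1) if len(q) else None
for n,a in dict(press4=(515,-210),free4=(517,-219),press1=(472,-46),ear1=(455,24),ear4=(498,-140),ear2=(579,56),ear3=(622,-107)).items(): print(n,at(*a))
E
```

```text
time: 12.05
tool_pos: [501.4, -171.3, 202.7]
tcp_rot: [179.8, -0.2, -165.3]
ft_force: [0.4, 0.2, 0.4]
finger_gap: 0.1
grip_force: 0.0
press4 (740, np.float64(257.5))
free4 (60, np.float64(16.7))
press1 (55, np.float64(32.0))
ear1 (69, np.float64(38.5))
ear4 (643, np.float64(245.2))
ear2 (48, np.float64(38.4))
ear3 (0, None)
```

View pics/w2.png

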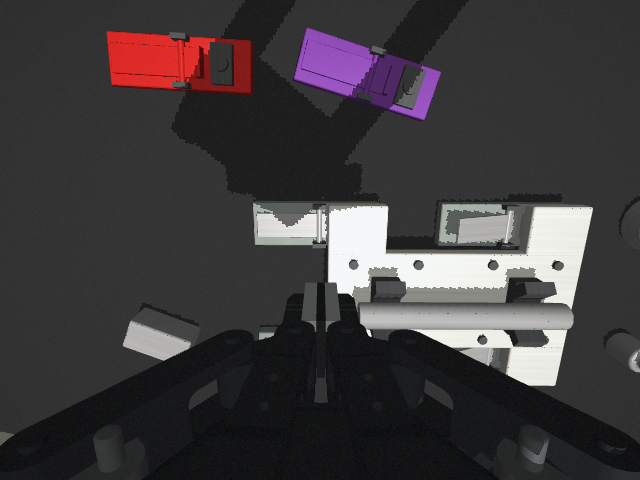

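The shim 4 leaf at (287,224) now lies flat, with its free end at 16.7 mm. The shim at (480,228) still stands, and the plate ears read about 38 mm.

```bash
python3 -c "from bench import hand_in; print(hand_in())"
```

```text
the job is handed in; nothing more can be done
None
```

Corner 4 (-x, -y) was the one that rocked, sinking 3.8 mm at 9 N. I pressed its shim flat, lifted clear and handed the job in at about 12 s; I did not press the corner again, only one of the three other shims was confirmed standing afterwards, and hand-in returned no verdict.

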